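Clamp a book to the clutch's slip

ROBOT

A 6-joint arm with a two-finger parallel gripper is mounted at the origin on the work surface. World frame = base frame: x ahead of the robot, y to its left, z up, the work surface at z = 0. Lengths are in m, angles in rad, forces in N, time in s.
With the tool pointing down it reaches from about 0.375 to 0.975 m from the base axis. Payload 3.8 kg.
Tool frame: the origin (TCP) lies between the finger pads, 19 mm behind the fingertips; this is the grasp point; z points along the fingers, y is the line along which they close (so a half turn about z gives the same grasp; the last joint's range is limited). The gripper opens to 85 mm and grips with 20 to 120 N. Pads are 22 mm wide; open, the fingers measure 114 mm over their backs; the gripper's body (76 mm by 85 mm) begins 54 mm behind the grasp point. The pads swing forward as they close: fully open they stand 13 mm farther back than shut.
Start: joints at [1.242, 0.264, 1.604, -0, 1.274, -0.037], TCP at [0.194, 0.646, 0.25] pointing down, gripper open.
Joint ranges: [-2.63, 2.63], [-0.94, 2.18], [0.31, 2.57], [-1.31, 4.45], [0, 2.66], [-2.55, 2.55]. Speed limits (rad/s): [2.57, 2.57, 3.14, 3.14, 3.14, 3.14].

INTERFACE

Orientations are given as a unit quaternion [w, x, y, z].
In Python, from station import robot, jaws, capture, camera_model, job gives the robot as it stands. The module is installed in compiled form; this text tells all that it offers. Calls block until the motion is done:
- robot.move_ptp(position, orientation): joint-space move of the TCP to a pose.
- robot.servo_line(position, attitude=None, velocity=0.15): straight line of the TCP; attitude=None keeps the orientation; velocity is the mean speed in m/s.
- robot.move_joints(angles): joint-space move.
- jaws.move_gripper(opening, grasp_force=None): finger opening in m; grasp_force is the grip in N (None keeps the last); returns when the fingers have stopped.
- robot.wait(seconds).
- robot.inverse_kinematics(position, orientation): joint angles nearest the present ones, or None.
- robot.state(): the state.
- capture(name): name is "scene" or "top" or "wrist"; returns the picture (480x640x3 uint8, red, green, blue); there is no depth.
- camera_model(name): a dict with "intrinsics" (3x3 intrinsics, pixels), "R" (3x3) and "t" (3): a world point X has camera coordinates R X + t; the wrist camera has in their place "T_tool_cam" (4x4, takes a point from camera to tool coordinates, whose origin is the TCP and whose axes are the flange's). Camera axes: x right, y down, z forward; pixel columns grow to the right and rows downward; lengths in m; the calibration is good to about 2 mm. A picture is of the moment at which its call begins: read the wrist's pose just before it. camera_model takes no time and is no camera call.
A pose or a line that the arm cannot do raises robot.MotionError and nothing moves.
- job.sign_off(): hands the job in; it is judged then, once.
The state is a dict: "t": time; "qpos": joint angles; "qd": joint speeds; "tau": joint torques, N m; "tcp_pos": TCP position; "orientation": TCP orientation; "ft_force": force on the tool from outside, world axes, zero at the start; "moment": the same for the moment, N m; "grip_width": finger opening in m; "grip_force": force on a finger pad.
Only numpy, scipy, OpenCV 4.12 (cv2) and the standard library are available. Lean on these libraries where they do the work, as an engineer would, in place of code of your own. Each camera call takes 0.05 s, during which the arm holds its last target. There are 200 camera calls.

TASK

Take the upright book and stand it, still spine up, between the jaw and the fence of the bench clamp, squarely along the jaw and about centred on it. Then close the clamp by turning its crank clockwise until the crank's torque clutch slips, then stop: about ten degrees of clear slip are wanted, and never more than twenty. Let go of the crank at the end, and do not shift the things standing around.

Things in the scene. Friction and masses are not known exactly. Their poses are not given: they have to be found in the camera images.
- book: Blue-covered rigid book standing upright, spine up: 100 mm long (its x), 34 mm thick (its y), 120 mm tall (z), 0.25 to 0.5 kg. Origin: centre of its underside. It and two neighbours stand left of the clamp in any of three places. Grasp it across its thickness near the top. In the clamp its x lies along the clamp's x, either way round.
- clamp: Grey bench clamp, fixed to the table. Origin at table height on its mid line; x along the jaw's face, y from jaw to fence. Bed 20 mm high, 150 mm wide in x, y = -185 to 160 mm. Gearbox (84 mm square, top at z = 75 mm) at y = -120 mm. The fixed aluminium fence (120 mm long, top at z = 80 mm) was set by hand and is not measured: its face is somewhere from y = 70 to 86 mm.
- jaw: Aluminium sliding jaw, 110 mm long in x, top 80 mm above the table. Origin: middle of the face that meets the book, at bed height; axes as the clamp's, face looking along +y to the fence, 43 to 64 mm away at the start. Moves 12 mm along +y per rad of clockwise crank turn, pushing the book along the bed to the fence, and stays where left.
- crank_axis (a point): Fixed point on the crank's vertical axis, on the gearbox top (clamp's x = 0, y = -120 mm, z = 75 mm). Turned clockwise from above the crank closes the jaw. Running free takes 0.28 N m (3 to 6 N felt at the knob). With the book squeezed on the fence the torque rises to 0.8 N m (10 to 12 N at the knob): there the clutch slips, the jaw stands still and the crank goes on at that torque.
- crank_grip (a point): On the axis of the crank's black round upright knob (22 mm across, 99 to 144 mm above the table, free to spin on its pin), 122 mm above the table: the height for the TCP. It circles the crank's axis at 65 mm radius; the flat crank arm below has its top at 97 mm. Starts at 245 to 269 degrees (anticlockwise from clamp x); the slip comes 0.7 to 2.5 rad of clockwise turn later.
- telltale (a point): Top centre of a small brass button (14 mm across) on the crank's axis. Stands 107 mm above the table at first and rises 5 mm per rad that the clutch has slipped clockwise: 0.5 mm is the least wanted (0.1 rad), 2 mm too much (0.4 rad). Too small a movement to steer by; the slip is better felt at the knob.
- wood_box: Bystander: small lidded wooden box, 89 x 59 x 62 mm. Origin: centre of its underside.
- glue_jar: Bystander: white jar, 68 mm across, 90 mm tall. Origin: centre of its underside.
- spool: Bystander: wooden spool, 60 mm across, 50 mm tall, beyond the clamp. Origin: centre of its underside.
- weight: Bystander: steel pressing weight, 64 mm across, 50 mm tall, on the right near the robot. Origin: centre of its underside.
Mind the look-alikes: they are no part of the job. Several things look just like the book: the one meant starts farthest from the robot's base.

How it is judged:
By the outcome, as a careful person would: the job done as asked, in the order asked, and still so for the second after the job is handed in, with the robot touching nothing.
It also fails if it takes over 72 s, if anything falls off the work surface, if the arm or the gripper's body presses on something with over 40 N, if the wrist force passes 120 N, or if a joint passes its speed limit or range.

## Working session

There is one attempt and no reset: what is moved stays moved. The work goes in short steps, each a Python script; the robot and the scene stay as the last script left them, time stands still between calls to the robot, and variables do not carry over. Pictures are saved under pics/ and viewed, at most 10 in all, crops included, and the job is handed in when it is done.

```bash
mkdir -p pics; cat > h.py <<'E'
import numpy as np, cv2
from station import robot, jaws, capture, camera_model, job
from scipy.spatial.transform import Rotation as Ro
def save(n,img): cv2.imwrite('pics/'+n+'.png',img[...,::-1])
def cam(name,st=None):
    m=camera_model(name); K=np.array(m['intrinsics'])
    if 'R' in m: return K,np.array(m['R']),np.array(m['t'])
    T=np.array(m['T_tool_cam']); q=st['orientation']
    W=np.eye(4); W[:3,:3]=Ro.from_quat([q[1],q[2],q[3],q[0]]).as_matrix(); W[:3,3]=st['tcp_pos']
    C=np.linalg.inv(W@T); return K,C[:3,:3],C[:3,3]
def ray(c,uv,z):
    K,R,t=c; o=-R.T@t; d=R.T@np.linalg.solve(K,[uv[0],uv[1],1.]); return o+d*(z-o[2])/d[2]
def proj(c,X):
    K,R,t=c; p=K@(R@np.array(X)+t); return p[:2]/p[2]
def down(yaw): # tool z down, tool y at angle yaw in world
    y=np.array([np.cos(yaw),np.sin(yaw),0]); z=np.array([0,0,-1.]); x=np.cross(y,z)
    q=Ro.from_matrix(np.c_[x,y,z]).as_quat(); return [q[3],q[0],q[1],q[2]]
E
python3 - <<'E'
from h import *
for n in('scene','top'):
    save(n+'0',capture(n)); c=cam(n); print(n,-c[1].T@c[2], c[0][0,0])
s=robot.state();print(s['t'],s['orientation'],s['grip_width']);print(camera_model('wrist')['T_tool_cam'])
E
```

```text
scene [1.0527706  0.03632342 1.06655406] 432.97402043797644
top [0.28284895 0.01028444 1.57025424] 551.0328563172914
0.1 [-1.95486218e-04  1.45367664e-01  9.89377150e-01 -1.02881448e-03] 0.08487278651123015
[[-5.21143904e-04 -9.48583929e-01 -3.16525289e-01  8.10596838e-02]
 [ 9.99999540e-01 -7.49219161e-04  5.98857650e-04 -2.67971831e-05]
 [-8.05213553e-04 -3.16524831e-01  9.48583883e-01 -1.22427690e-01]
 [ 0.00000000e+00  0.00000000e+00  0.00000000e+00  1.00000000e+00]]
```

View pics/top0.png

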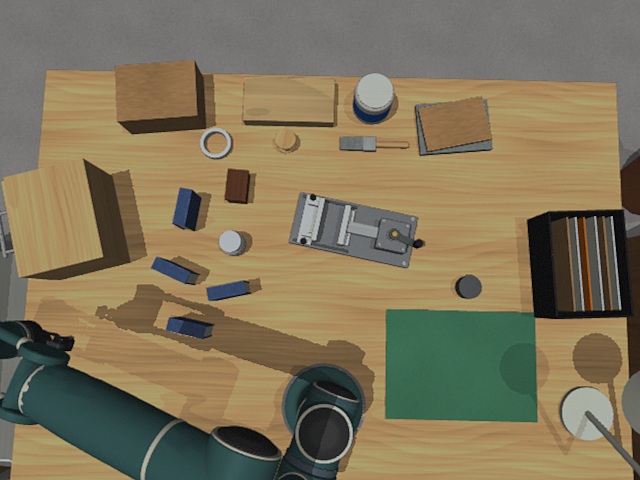

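View pics/scene0.png

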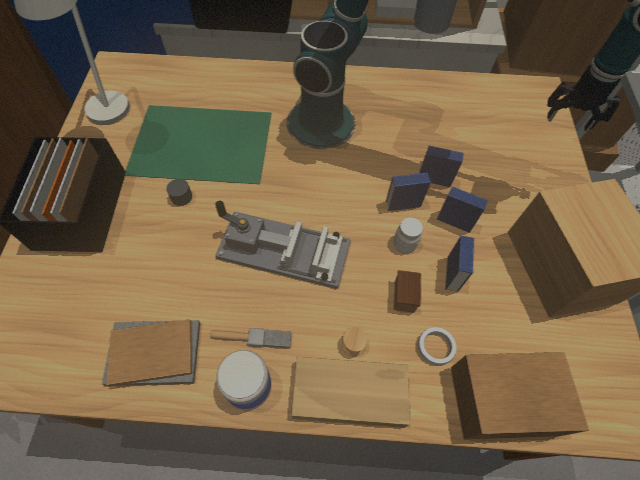

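The top view shows four blue look-alikes, at (186,208), (175,270), (228,290) and (189,327). The base is near (322,400). The clamp is at about (355,230), with its fence to the left and its crank to the right. I'll check the distances and enlarge.

```bash
python3 - <<'E'
from h import *
c=cam('top')
for p in[(188,200),(175,270),(228,290),(189,327)]:
    X=ray(c,p,.12); print(p,X.round(3),np.hypot(*X[:2]).round(3))
im=cv2.imread('pics/top0.png')
a=cv2.resize(im[175:235,150:220],None,fx=5,fy=5,interpolation=cv2.INTER_CUBIC)  #350x300
b=cv2.resize(im[180:280,280:430],None,fx=5,fy=5,interpolation=cv2.INTER_CUBIC) #750x500
cv2.imwrite('pics/cropA.png',a);cv2.imwrite('pics/cropB.png',b)
E
```

```text
(188, 200) [0.546 0.375 0.12 ] 0.663
(175, 270) [0.359 0.399 0.12 ] 0.537
(228, 290) [0.31  0.258 0.12 ] 0.403
(189, 327) [0.212 0.355 0.12 ] 0.413
```

View pics/cropA.png

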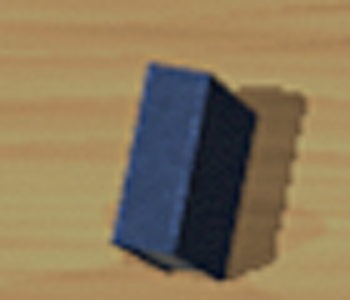

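View pics/cropB.png

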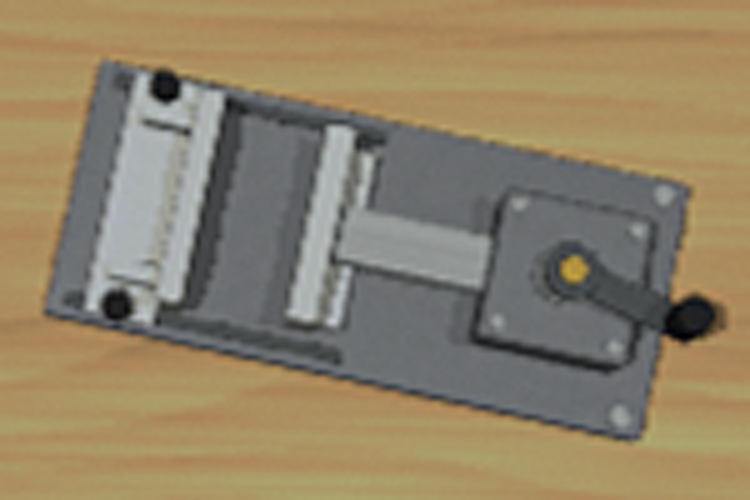

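Crop A shows the one meant: it is upright and its top corners fit 100x34 mm. It is farthest from the base, 0.66 m against 0.54 m or less for the others. Crop B shows the clamp, with the fence face around x≈200, the jaw face around x≈308, the brass button at (573,268) and the knob at (690,318).

```bash
python3 - <<'E'
from h import *
c=cam('top')
B=np.array([ray(c,(150+x/5,175+y/5),.12)[:2] for x,y in[(150,63),(212,77),(178,262),(113,243)]])
print('book',B.mean(0),[np.linalg.norm(B[i]-B[i-1]).round(4) for i in range(4)]); d=B[0]+B[1]-B[2]-B[3]; yb=np.arctan2(d[1],d[0]);print(yb)
C=np.array([ray(c,(280+x/5,180+y/5),.02)[:2] for x,y in[(103,60),(692,187),(640,440),(45,315)]])
print('bed',C,[np.linalg.norm(C[i]-C[i-1]).round(4) for i in range(4)])
d=C[0]+C[3]-C[1]-C[2]; print('clamp y dir',np.arctan2(d[1],d[0]))
for n,p,z in[('jaw',(327,125),.08),('jaw',(288,320),.08),('fence',(225,92),.08),('fence',(180,305),.08),('tell',(573,268),.107),('knob',(690,318),.144)]:
    print(n,ray(c,(280+p[0]/5,180+p[1]/5),z))
# wrist looks: tool x direction choices
for nm,tgt,z,yaw in[('book',B.mean(0),.30,yb-np.pi/2),('book',B.mean(0),.30,yb+np.pi/2)]:
    print(nm,robot.inverse_kinematics([*tgt,z],down(yaw)))
for yaw in(1.31,1.31-np.pi): print('cl',robot.inverse_kinematics([.47,.02,.35],down(yaw)))
E
```

```text
book [0.52672958 0.38821299] [np.float64(0.0988), np.float64(0.0343), np.float64(0.1011), np.float64(0.0363)]
-0.1362414136099534
bed [[ 0.59527924  0.07932452]
 [ 0.52946317 -0.25791708]
 [ 0.38473189 -0.22883841]
 [ 0.44779251  0.10805842]] [np.float64(0.1503), np.float64(0.3436), np.float64(0.1476), np.float64(0.3427)]
clamp y dir 1.3819030369830445
jaw [ 0.54974271 -0.04722216  0.08      ]
jaw [ 0.44169693 -0.02791886  0.08      ]
fence [0.56684642 0.00913978 0.08      ]
fence [0.44855875 0.03100013 0.08      ]
tell [ 0.47029086 -0.17921877  0.107     ]
knob [ 0.44070758 -0.23551252  0.144     ]
book [ 5.97082276e-01  1.99654390e-01  1.59060117e+00 -4.44089210e-16
  1.35133709e+00  2.30412002e+00]
book [ 5.97082276e-01  1.99654390e-01  1.59060117e+00 -4.44089210e-16
  1.35133709e+00 -8.37472637e-01]
cl [-1.04280346e-02 -1.79139184e-01  1.88317841e+00 -4.44089210e-16
  1.43755343e+00 -1.32042803e+00]
cl [-1.04280346e-02 -1.79139184e-01  1.88317841e+00 -4.44089210e-16
  1.43755343e+00  1.82116462e+00]
```

```bash
python3 - <<'E'
from h import *
import json
S={}
def look(n,p,yaw):
    robot.move_ptp(p,down(yaw)); robot.wait(.2); s=robot.state(); im=capture('wrist'); save(n,im)
    S[n]={k:list(map(float,s[k])) for k in('tcp_pos','orientation')}; print(n,s['t'],s['tcp_pos'],s['qpos'],s['ft_force'])
look('wb',[.527,.388,.30],-0.136+np.pi/2)
look('wc',[.47,-.06,.34],1.382)
json.dump(S,open('S.json','w'))
E
```

```text
wb 1.8667 [0.52624672 0.38891854 0.29980283] [ 5.98312720e-01  2.00005798e-01  1.59054214e+00  1.56945013e-04
  1.35138306e+00 -8.38081341e-01] [0.63667073 0.57287401 0.27533792]
wc 3.775 [ 0.47031007 -0.05932487  0.33982228] [-1.78098039e-01 -1.68487300e-01  1.89237826e+00  1.00585607e-04
  1.41808302e+00 -1.56145064e+00] [-0.15681319 -1.06710447 -0.18318874]
```

View pics/wb.png

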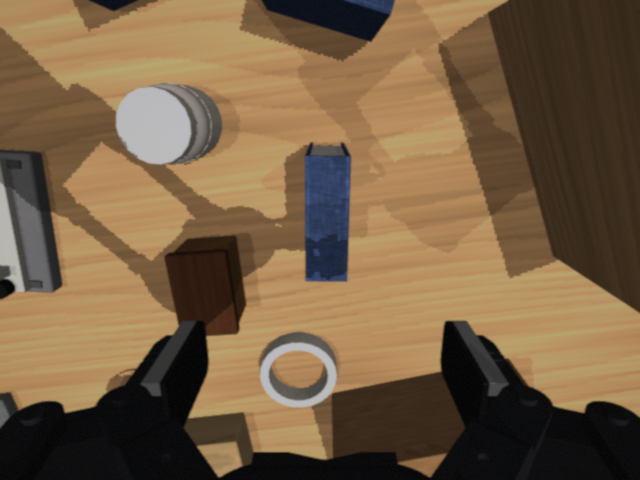

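View pics/wc.png

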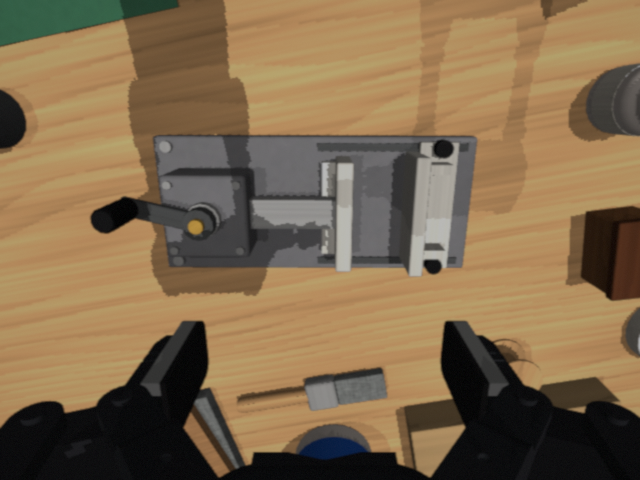

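wb shows the book's top with corners (306,155), (350,155), (347,281) and (305,281). The dark box at (205,290) and the jar at (165,125) stand to its left. wc shows the jaw top at x≈345, the fence at x≈415–428, the button at (195,227) and the knob top at (103,218). I'll enlarge the jaw and fence.

```bash
python3 - <<'E'
from h import *
im=cv2.imread('pics/wc.png')
cv2.imwrite('pics/cropC.png',cv2.resize(im[135:285,310:480],None,fx=4,fy=4,interpolation=cv2.INTER_CUBIC))
E
```

```text
(no output)
```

View pics/cropC.png

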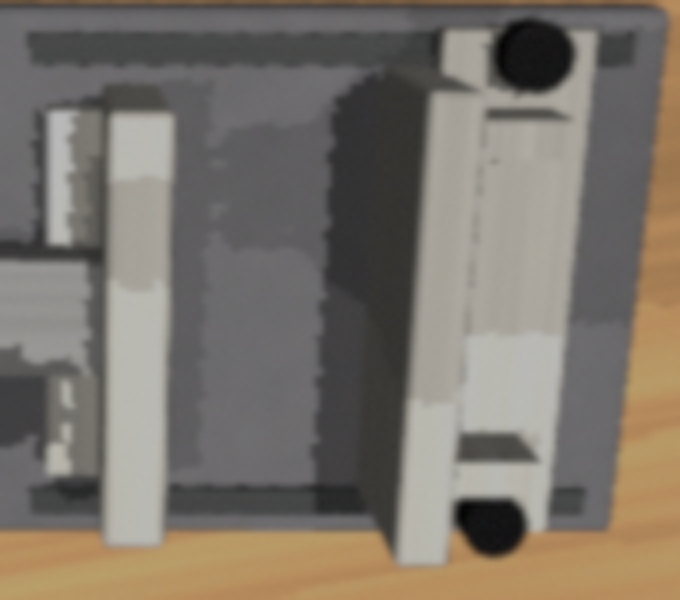

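Crop C shows the jaw top's face edge from (174,113) to (163,545) and the fence top's face edge from (430,92) to (396,563).

```bash
python3 - <<'E'
from h import *
import json
S=json.load(open('S.json'))
cb=cam('wrist',S['wb']);cc=cam('wrist',S['wc'])
B=np.array([ray(cb,p,.12)[:2] for p in[(306,155),(350,155),(347,281),(305,281)]])
print('book',B.mean(0),[np.linalg.norm(B[i]-B[i-1]).round(4) for i in range(4)],B.round(4).tolist()); d=B[3]+B[2]-B[1]-B[0]; print('yaw',np.arctan2(d[1],d[0]))
f=lambda x,y:(310+x/4,135+y/4)
P={n:ray(cc,p,z)[:2] for n,p,z in[('j0',f(174,113),.08),('j1',f(163,545),.08),('jb0',f(108,112),.08),('f0',f(430,92),.08),('f1',f(396,563),.08),('tell',(195,227),.107),('knob',(103,218),.144)]}
bed=np.array([ray(cc,p,.02)[:2] for p in[(154,136),(476,137),(464,267),(169,267)]])
print('bed',[np.linalg.norm(bed[i]-bed[i-1]).round(4) for i in range(4)],bed)
for a,b in[(P['j0'],P['j1']),(P['f0'],P['f1']),(bed[0],bed[3]),(bed[1],bed[2])]:
    d=b-a;print('x dir',np.arctan2(d[1],d[0]),np.linalg.norm(d))
for d in (bed[1]-bed[0],bed[2]-bed[3]): print('ydir-pi/2',np.arctan2(d[1],d[0])-np.pi/2)
for k,v in P.items():print(k,v)
yw=-.186; R=np.array([[np.cos(yw),np.sin(yw)],[-np.sin(yw),np.cos(yw)]])
o=P['tell']-R.T@np.array([0,-.12])
for k,v in P.items():print('clampframe',k,(R@(v-o)).round(4))
print('o',o,'bed',(R@(bed-o).T).T.round(4))
E
```

```text
book [0.52912299 0.39087326] [np.float64(0.0999), np.float64(0.032), np.float64(0.0999), np.float64(0.0338)] [[0.4776, 0.3824], [0.4819, 0.4141], [0.5808, 0.4003], [0.5762, 0.3667]]
yaw -0.14804639305411638
bed [np.float64(0.1479), np.float64(0.3383), np.float64(0.1471), np.float64(0.3436)] [[ 0.38651829 -0.22484087]
 [ 0.45075234  0.10726619]
 [ 0.59579492  0.08304697]
 [ 0.53146581 -0.25446262]]
x dir -0.19091236575399662 0.10804364702648067
x dir -0.1888451350664281 0.11778424703106591
x dir -0.20158614076925413 0.1479433438470385
x dir -0.16545355202196857 0.1470507343511635
ydir-pi/2 -0.1910546369541517
ydir-pi/2 -0.18834033870542544
j0 [ 0.44509156 -0.02653666]
j1 [ 0.55117222 -0.04703846]
jb0 [ 0.4420065  -0.04151766]
f0 [0.45140523 0.03229483]
f1 [0.56709547 0.01018382]
tell [ 0.47079366 -0.17814154]
knob [ 0.44133123 -0.23477652]
clampframe j0 [-0.0533  0.0242]
clampframe j1 [0.0547 0.0237]
clampframe jb0 [-0.0536  0.0089]
clampframe f0 [-0.058   0.0832]
clampframe f1 [0.0598 0.0829]
clampframe tell [ 0.   -0.12]
clampframe knob [-0.0185 -0.1811]
o [ 0.49298519 -0.06021132] bed [[-0.0742 -0.1815]
 [-0.0725  0.1568]
 [ 0.0745  0.1598]
 [ 0.0737 -0.1838]]
```

```bash
python3 - <<'E'
from h import *
bx=np.array([.5285,.3903]); yb=-.147+np.pi/2
robot.move_ptp([*bx,.26],down(yb)); jaws.move_gripper(.085,50)
robot.servo_line([*bx,.100],velocity=.12)
print('F',robot.state()['ft_force'].round(2) if hasattr(robot.state()['ft_force'],'round') else robot.state()['ft_force'])
jaws.move_gripper(0.02,50)
s=robot.state();print('grip',s['grip_width'],s['grip_force'],s['t'],s['ft_force'],s['tcp_pos'])
robot.servo_line([*bx,.30],velocity=.15); robot.wait(.2)
s=robot.state();print('lift',s['grip_width'],s['grip_force'],s['t'],s['ft_force'])
save('sc1',capture('scene'))
E
```

```text
F [ 0.14  0.34 -0.19]
grip 0.03316313347861194 51.21435463428497 7.7333 [0.24928914 1.39202146 1.93908918] [0.52877    0.39054755 0.10041984]
lift 0.0334380249285816 50.67575991153717 9.4167 [ 0.66075373  0.24630351 -3.99735103]
```

```bash
cat >> h.py <<'E'
yw=-.189; O=np.array([.4933,-.0603])
def W(x,y): return O+np.array([np.cos(yw)*x-np.sin(yw)*y, np.sin(yw)*x+np.cos(yw)*y])
E
python3 - <<'E'
from h import *
p=W(0,.0535); q=down(yw+np.pi/2)
robot.move_ptp([*p,.30],q); robot.servo_line([*p,.15],velocity=.12); robot.servo_line([*p,.1235],velocity=.04); robot.wait(.2)
f0=robot.state()['ft_force'][2]; z=.1235
while z>.112:
    z-=.001; robot.servo_line([*p,z],velocity=.02); s=robot.state()
    print(round(z,4),round(s['tcp_pos'][2],4),round(s['ft_force'][2]-f0,2))
    if s['ft_force'][2]-f0>4: break
s=robot.state(); print(s['t'],s['ft_force'],s['moment'])
jaws.move_gripper(.085); robot.wait(.2)
robot.servo_line([*p,.26],velocity=.15)
# look at it from the crank side
v=W(0,-.03); robot.move_ptp([*v,.34],q); robot.wait(.2); s=robot.state()
save('wc2',capture('wrist')); import json
json.dump({k:list(map(float,s[k])) for k in('tcp_pos','orientation')},open('S2.json','w')); print(s['t'])
E
```

```text
0.1225 0.1226 -1.23
0.1215 0.1214 -1.48
0.1205 0.1205 -1.07
0.1195 0.1204 8.39
14.3583 [-5.00675044  0.60923389  4.95383458] [-0.02293016  0.71101764 -0.04458521]
16.9333
```

View pics/wc2.png

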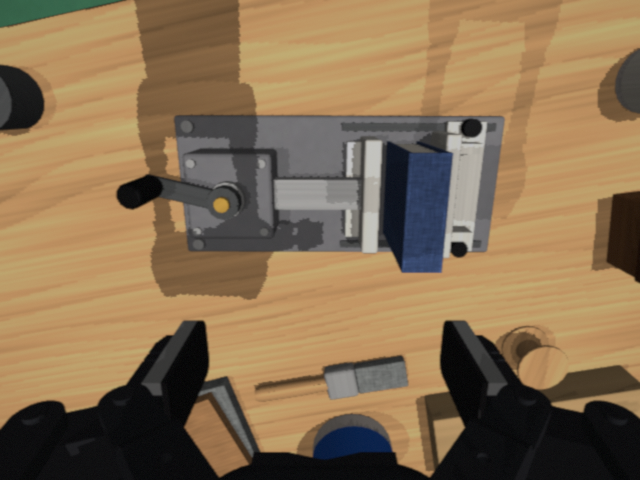

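wc2 shows the book standing between the jaw and the fence, top corners about (409,150), (452,150), (441,271) and (403,271). The knob top is at (132,194) and the button at (221,205).

```bash
python3 - <<'E'
from h import *
import json
c=cam('wrist',json.load(open('S2.json')))
R=np.array([[np.cos(yw),np.sin(yw)],[-np.sin(yw),np.cos(yw)]])
for n,p,z in[('b',(409,150),.14),('b',(452,150),.14),('b',(441,271),.14),('b',(403,271),.14),('tell',(221,205),.107),('knob',(132,194),.144)]:
    print(n,(R@(ray(c,p,z)[:2]-O)).round(4))
K=W(0,-.12); 
import numpy as np
th=np.deg2rad(254)+yw
for dphi in(0,-1,-2,-2.5):
    a=th+dphi; P=K+.065*np.array([np.cos(a),np.sin(a)]); y=th-1.5*np.pi-np.pi/2+np.pi/2+.85*dphi
    y=(th-np.pi/2-np.pi)+.85*dphi
    print(dphi,P.round(3),round(y,2),robot.inverse_kinematics([*P,.122],down(y)))
E
```

```text
b [-0.0508  0.0365]
b [-0.0508  0.0696]
b [0.0495 0.0702]
b [0.0495 0.038 ]
tell [ 1.000e-04 -1.198e-01]
knob [-0.0172 -0.1795]
0 [ 0.441 -0.236] -0.47 [-5.41025649e-01  5.38536248e-02  2.09820269e+00 -4.44089210e-16
  9.89536336e-01 -7.27729687e-02]
-1 [ 0.406 -0.185] -1.32 [-4.82928655e-01 -5.26505492e-02  2.20477627e+00 -4.44089210e-16
  9.89466937e-01  8.35324026e-01]
-2 [ 0.43  -0.127] -2.17 [-3.43318031e-01 -4.75875741e-02  2.19998821e+00 -4.44089210e-16
  9.89192018e-01  1.82493465e+00]
-2.5 [ 0.46  -0.114] -2.59 [-2.96055158e-01  1.75083185e-03  2.15187578e+00 -4.44089210e-16
  9.87966047e-01  2.29719752e+00]
```

The book is centred and square to within 1–2 mm, and the knob is at 254°. Next I take hold of the knob and turn.

```bash
cat >> h.py <<'E'
K=W(0,-.12); TH=np.deg2rad(254)+yw
def pose(d):
    a=TH-d; return [*(K+.065*np.array([np.cos(a),np.sin(a)])),.122], down(TH-1.5*np.pi-.85*d)
def meas(f0):
    s=robot.state(); v=np.array(s['tcp_pos'][:2])-K; a=np.arctan2(v[1],v[0]); d=(TH-a+np.pi)%(2*np.pi)-np.pi
    f=np.array(s['ft_force'])-f0; t=np.array([np.sin(a),-np.cos(a)]); r=v/np.linalg.norm(v)
    return d,-f[:2]@t,f[:2]@r,f[2],np.linalg.norm(v),s['t']
def step(d,f0,vel):
    p,q=pose(d); robot.servo_line(p,q,velocity=vel); m=meas(f0); print(round(d,3),*np.round(m,4)); return m
E
python3 - <<'E'
from h import *
p,q=pose(0)
jaws.move_gripper(.07,50)
robot.move_ptp([*p[:2],.24],q); robot.servo_line(p,velocity=.1); robot.wait(.3)
f0=np.array(robot.state()['ft_force']); np.save('f0.npy',f0); print(f0)
jaws.move_gripper(0.0,50); robot.wait(.2); s=robot.state(); print(s['grip_width'],s['grip_force'],meas(f0))
d=0
while d<1.5:
    d+=.1; m=step(d,f0,.05)
    if m[1]>8.5 or abs(m[2])>15: break
np.save('d.npy',d)
E
```

```text
[-0.4282694  -1.18875456 -0.9232693 ]
0.020511856904001622 48.95371335558593 (np.float64(-0.01444850989476798), np.float64(2.5710863933125276), np.float64(-1.0280751313026422), np.float64(2.4540920558236263), np.float64(0.06507725744245886), 20.9917)
0.1 0.0965 2.005 -0.6036 3.092 0.0651 21.275
0.2 0.1985 0.9351 -0.7312 3.6815 0.0651 21.5583
0.3 0.2982 2.1391 -0.3171 4.2841 0.065 21.8417
0.4 0.3987 1.7942 -1.6184 4.7723 0.065 22.125
0.5 0.4994 1.0379 -1.5108 5.4029 0.0649 22.4083
0.6 0.5998 1.6999 -1.9988 4.3865 0.0649 22.6917
0.7 0.6995 1.2581 -1.9893 4.5694 0.0648 22.975
0.8 0.7992 1.7224 -3.7191 3.6957 0.0647 23.2583
0.9 0.8987 1.0531 -4.232 2.8948 0.0647 23.5417
1.0 0.9978 0.6047 -5.2552 3.0647 0.0647 23.825
1.1 1.0954 1.4487 -4.9759 1.7452 0.0646 24.1083
1.2 1.194 1.4921 -5.3164 2.4609 0.0644 24.3917
1.3 1.2926 1.9784 -6.7261 0.9494 0.0644 24.675
1.4 1.3916 1.1994 -5.4256 1.5732 0.0643 24.9583
1.5 1.4902 1.2688 -6.0033 2.0114 0.0642 25.2417
```

```bash
python3 - <<'E'
from h import *
f0=np.load('f0.npy'); d=float(np.load('d.npy'))
while d<2.2:
    d+=.05 if d<1.84 else .025; m=step(d,f0,.03)
    if m[1]>6 or abs(m[2])>18: break
np.save('d.npy',d); print(robot.state()['grip_width'])
save('top2',capture('top'))
E
```

```text
1.55 1.5364 2.7536 -6.7346 1.2583 0.0642 25.5
1.6 1.585 2.5682 -5.272 2.0882 0.0642 25.7583
1.65 1.6342 2.797 -6.2757 2.1142 0.0641 26.0167
1.7 1.6834 2.9001 -5.7726 1.9087 0.0641 26.275
1.75 1.7331 1.4563 -6.8841 2.2167 0.0641 26.5333
1.8 1.7822 2.1628 -5.4581 2.0407 0.0641 26.7917
1.85 1.8315 2.1524 -6.0395 2.3435 0.0641 27.05
1.875 1.8538 2.5818 -6.8849 2.0465 0.0641 27.3
1.9 1.8776 1.9967 -6.7952 3.0169 0.064 27.55
1.925 1.9018 2.2222 -5.805 2.4843 0.064 27.8
1.95 1.9265 3.3968 -5.7774 2.5289 0.0641 28.05
1.975 1.9512 3.3188 -6.7569 2.4606 0.0641 28.3
2.0 1.9755 3.5674 -5.8898 2.3238 0.0641 28.55
2.025 1.9998 3.1775 -5.9544 2.5335 0.0641 28.8
2.05 2.011 6.8216 -6.209 3.7991 0.0641 29.05
0.02038176282445538
```

The force rises at d≈2.01, close to the predicted 2.08. I'll go on in fine steps.

```bash
python3 - <<'E'
from h import *
f0=np.load('f0.npy'); d=float(np.load('d.npy'))
for i in range(4): d+=.02; step(d,f0,.02)
np.save('d.npy',d)
E
```

```text
2.07 2.0185 8.3889 -6.9384 5.4546 0.0641 29.35
2.09 2.0327 9.5786 -7.5107 5.644 0.0642 29.6
2.11 2.0505 11.0032 -7.2063 6.7766 0.0642 29.85
2.13 2.0691 9.8962 -6.7222 7.3157 0.0642 30.1
```

```bash
python3 - <<'E'
from h import *
f0=np.load('f0.npy'); d=float(np.load('d.npy'))
for i in range(12):
    d+=.02; m=step(d,f0,.02)
    if m[0]>=2.22: break
np.save('d.npy',d)
E
```

```text
2.15 2.0882 10.6598 -6.3821 7.0311 0.0642 30.35
2.17 2.1076 10.4753 -6.336 7.1046 0.0642 30.6
2.19 2.1266 10.8187 -6.8589 7.1886 0.0642 30.85
2.21 2.1456 10.3128 -7.0816 8.6957 0.0642 31.1
2.23 2.1652 10.5974 -6.3065 6.9595 0.0642 31.35
2.25 2.1842 10.9293 -6.2757 8.4491 0.0642 31.6
2.27 2.2034 11.0697 -5.172 8.15 0.0642 31.85
2.29 2.2222 9.8838 -5.6983 8.8344 0.0642 32.1
```

The plateau has held at about 10.5 N from 2.05 to 2.22, which is roughly 10° of slip. I'll relieve the load, release, retreat and check.

```bash
python3 - <<'E'
from h import *
f0=np.load('f0.npy')
step(2.255,f0,.02); step(2.235,f0,.02)
jaws.move_gripper(.07); robot.wait(.2); print(meas(f0))
p,q=pose(2.235)
robot.servo_line([*p[:2],.26],velocity=.12)
v=W(0,-.03); robot.move_ptp([*v,.34],down(yw+np.pi/2)); robot.wait(.2); s=robot.state(); im=capture('wrist')
import json
json.dump({k:list(map(float,s[k])) for k in('tcp_pos','orientation')},open('S3.json','w')); print(s['t'])
top=capture('top')
save('fin',np.vstack([im[:300],cv2.resize(top[150:350,80:507],(640,300))]))
E
```

```text
2.255 2.2142 6.1465 -5.4765 4.4074 0.0641 32.3667
2.235 2.2089 1.7425 -6.0942 4.1912 0.064 32.6167
(np.float64(2.235326689132961), np.float64(-0.9911960108456516), np.float64(0.5678482405516659), np.float64(0.447450707763263), np.float64(0.06505116071641773), 33.35)
37.9167
```

View pics/fin.png

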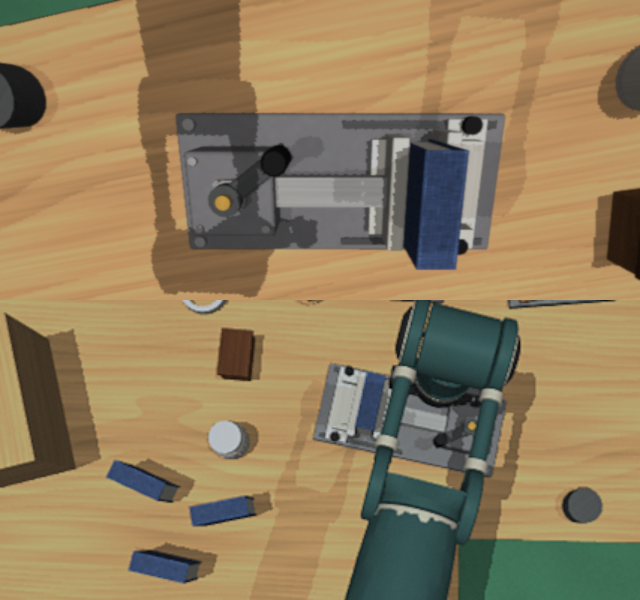

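The picture shows the book upright and clamped against the fence, with the jaw at x≈397 touching it. The knob is free at (276,160), the button is at (222,203), and the bystanders have not moved. One last numeric check before handing in.

```bash
python3 - <<'E'
from h import *
import json
c=cam('wrist',json.load(open('S3.json')))
R=np.array([[np.cos(yw),np.sin(yw)],[-np.sin(yw),np.cos(yw)]])
L=lambda p,z:(R@(ray(c,p,z)[:2]-O))
k=L((276,160),.144); print('turn',np.deg2rad(254)-np.arctan2(k[1]+.12,k[0]),k,L((222,203),.107))
for p in[(422,148),(467,148),(456,269),(417,269)]: print(L(p,.14).round(4))
print('jaw',L((409,140),.08),L((403,249),.08))
print(job.sign_off())
E
```

```text
turn 2.196690951423347 [-0.04174076 -0.06684036] [ 0.00053109 -0.1205174 ]
[-0.0503  0.0458]
[-0.0503  0.0806]
[0.0505 0.0824]
[0.0504 0.0492]
jaw [-0.05173633  0.0475889 ] [0.05350419 0.04849465]
the job is handed in; nothing more can be done
None
```

The job is handed in: the book stands spine up in the clamp, square and centred within about 2 mm, and the crank was turned until its clutch slipped about ten degrees (judged by force at the knob), then let go, at about 38 s with no bystander seen to move.

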